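# Find the stiff response button by feel and put it in the repair tray

### The arm

A 7-joint arm with a two-finger parallel gripper is mounted at the origin on a cart in front of the work surface, level with it; the furniture and walls round the work are solid. World frame = base frame: x ahead of the robot, y to its left, z up, the work surface at z = 0. Lengths are in m, angles in rad, forces in N, time in s.
With the tool pointing down it reaches from about 0.425 to 0.925 m from the base axis. Payload 6.8 kg.
Tool frame: the origin (TCP) lies at the very end of the fingers, on their centre line; the grasp point (between the pads) lies 19 mm behind it; z points along the fingers, y is the line along which they close (so a half turn about z gives the same grasp; the last joint's range is limited). The gripper opens to 85 mm and grips with 20 to 120 N. Pads are 22 mm wide; open, the fingers measure 114 mm over their backs; the gripper's body (76 mm by 85 mm) begins 54 mm behind the grasp point. The pads swing forward as they close: fully open they stand 13 mm farther back than shut.
Start: joints at [-1.407, 0.477, 0.022, 1.555, -0.011, 1.109, -0.083], TCP at [0.181, 0.65, 0.231] pointing down, gripper open.
Joint ranges: [-2.96, 2.96], [-0.34, 2.1], [-1.41, 1.46], [0.24, 2.44], [-1.37, 4.51], [0.17, 1.92], [-2.96, 2.96]. Speed limits (rad/s): [2.39, 2.39, 3.14, 3.14, 3.14, 3.14, 3.14].

### API

Orientations are given as a unit quaternion [w, x, y, z].
In Python, from station import bot gives the robot as it stands.
- The arm moves only by the tool jog_arm, never from a script. Its argument "motion" is a list of rows, each a list of 7 numbers: the turn, a rotation vector about the tool's x, y, z in rad, then the shift along the tool's x, y, z in mm, then the finger opening in mm, from 0 to 85.4. A call has 1 to 10 rows; each row is the pose to reach, as a shift and turn from the pose commanded when the call began, along the tool's axes at that moment; what a row does not reach only later rows make up. A row lasts 1/8 s, in which the tool goes at most 62.5 mm and 10.7 degrees, less where a joint would pass 70% of its speed; a pose out of reach is approached as far as the arm can. A call with a gripper value outside its range is refused whole. The fingers move at their own pace and stop on an object; "grip_force" is the grip in N (left out, the last holds). Time passes only in rows, so rows that repeat a pose let the fingers close. It gives the time, the measured TCP pose, the force, the opening and the grip force at its end, in the units of the state.
- bot.get_obs(): the state, without advancing time (a new reading comes with each control period).
- bot.read_camera(name): name is "side" or "top" or "wrist"; returns a dict with "pixels" (480x640x3 uint8, red, green, blue), "camera_matrix" (3x3 intrinsics, pixels), "distortion" ([k1, k2, p1, p2, k3] as OpenCV has them; the pictures are not rectified), "T" (4x4, takes a point from camera to world coordinates); the wrist camera has in their place "tool_from_camera" (4x4, takes a point from camera to tool coordinates, whose origin is the TCP and whose axes are the flange's). Camera axes: x right, y down, z forward; pixel columns grow to the right and rows downward; lengths in m; the calibration is good to about 2 mm. A picture is of the moment at which its call begins: read the wrist's pose just before it. There is no depth.
- bot.hand_in(): hands the job in; it is judged then, once.
Trained networks look in a picture, given as the dict that the camera call returned (one of the last four; its "shot" number tells which), for a name from the list of things; names that differ only in an ending like _2 or _b are one class to them, and where a whole thing is asked for, a point or a joint stands for the part that bears it (a point fixed in the world has none). Each returns a list of dicts, best first, with "score" (0 to 1); they miss things now and then, are a little off and sometimes report something else, mostly with a low value. They report only what shows in the picture. A call takes as long as a camera call.
- bot.spot_in(thing, picture): "xy" ([column, row] in pixels, amid what is visible of it).
- bot.tip_of(thing, picture): "xy" ([column, row] in pixels: a listed point, or the origin of a listed thing).
The state is a dict: "t": time; "q": joint angles; "joint_vel": joint speeds; "joint_torque": joint torques, N m; "eef_pos": TCP position; "tool_rot": TCP orientation; "contact_force": force on the tool from outside, world axes, zero at the start; "torque": the same for the moment, N m; "gripper_width": opening from 0.0 (shut) to 1.0 (fully open); "grasp_force": force on a finger pad.
Only numpy, scipy, OpenCV 4.12 (cv2) and the standard library are available. Lean on these libraries where they do the work, as an engineer would, in place of code of your own. Each camera call takes 0.05 s, during which the arm holds its last target. There are 200 camera calls.

### The job

Three look-alike response buttons for the visual field test stand on the desk, and one has become stiff: it takes about twice as hard a press as the others before it clicks. Press the blue key of each until it clicks, first the left one, then the middle one, then the right one (as seen from the robot), gently, never with more than 15 N. Then set the stiff one down flat in the blue repair tray with its key up, and leave the other two and everything else where they stand.

Things in the scene. Friction and masses are not known exactly. Their poses are not given: they have to be found in the camera images.
- clicker_a: cordless patient response button, one of three look-alikes: white and grey rounded box, 86 mm long (its x), 42 mm wide (its y), 34 mm high, with a round blue push key in the middle of its top; loose, about 0.2 kg. Origin at the box's centre, 17 mm above its underside, 26 mm below the top of the unpressed key; z up. One of the three, unknown which, is stiff
- clicker_a_key: the blue key of clicker_a, 24 mm across; its top stands 9 mm above the box unpressed, 3 mm fully pressed. Its origin is the box's centre while unpressed. Snap dome: the force peaks 2 mm down, drops to 50 % of the peak at 4 mm (the click), rises to 1.3 times the peak at the hard stop at 6 mm. Peak: 3 to 5 N on the two good buttons, about 9 N on the stiff one
- clicker_a_key_travel (a joint): how far the key of clicker_a is pressed, m: 0 released (some 0.05 mm less on the stiff one, whose key stands a hair higher: far too little to see or read), 0.006 at the stop; it has clicked beyond 0.0042; it springs back by itself
- clicker_b: cordless patient response button, one of three look-alikes: white and grey rounded box, 86 mm long (its x), 42 mm wide (its y), 34 mm high, with a round blue push key in the middle of its top; loose, about 0.2 kg. Origin at the box's centre, 17 mm above its underside, 26 mm below the top of the unpressed key; z up. One of the three, unknown which, is stiff
- clicker_b_key: the blue key of clicker_b, 24 mm across; its top stands 9 mm above the box unpressed, 3 mm fully pressed. Its origin is the box's centre while unpressed. Snap dome: the force peaks 2 mm down, drops to 50 % of the peak at 4 mm (the click), rises to 1.3 times the peak at the hard stop at 6 mm. Peak: 3 to 5 N on the two good buttons, about 9 N on the stiff one
- clicker_b_key_travel (a joint): how far the key of clicker_b is pressed, m: 0 released (some 0.05 mm less on the stiff one, whose key stands a hair higher: far too little to see or read), 0.006 at the stop; it has clicked beyond 0.0042; it springs back by itself
- clicker_c: cordless patient response button, one of three look-alikes: white and grey rounded box, 86 mm long (its x), 42 mm wide (its y), 34 mm high, with a round blue push key in the middle of its top; loose, about 0.2 kg. Origin at the box's centre, 17 mm above its underside, 26 mm below the top of the unpressed key; z up. One of the three, unknown which, is stiff
- clicker_c_key: the blue key of clicker_c, 24 mm across; its top stands 9 mm above the box unpressed, 3 mm fully pressed. Its origin is the box's centre while unpressed. Snap dome: the force peaks 2 mm down, drops to 50 % of the peak at 4 mm (the click), rises to 1.3 times the peak at the hard stop at 6 mm. Peak: 3 to 5 N on the two good buttons, about 9 N on the stiff one
- clicker_c_key_travel (a joint): how far the key of clicker_c is pressed, m: 0 released (some 0.05 mm less on the stiff one, whose key stands a hair higher: far too little to see or read), 0.006 at the stop; it has clicked beyond 0.0042; it springs back by itself
- tray: open blue tray for things to be repaired, fixed on the desk, outside 164 mm (its x) by 144 mm (its y) by 24 mm high, walls and floor 5 mm thick, so inside 154 by 134 mm and 19 mm deep. Origin at the centre of its underside, z up
- mouse: white computer mouse on its patterned pad, 104 x 56 x 36 mm, origin at the centre of its underside; a bystander
- drops_a: eye-drop bottle with a blue cap, 25 mm across, 62 mm high, stands upright; origin at the centre of its underside; a bystander
- drops_d: eye-drop bottle with a red cap, 25 mm across, 62 mm high, stands upright; origin at the centre of its underside; a bystander
- contact_case: contact lens case with a green and a white cap, 30 x 66 x 20 mm; origin at the centre of its underside; a bystander

How it is judged:
By the outcome, as a careful person would: the job done as asked, in the order asked, and still so for the second after the job is handed in, with the robot touching nothing.
It also fails if it takes over 72 s, if anything falls off the work surface, if the arm or the gripper's body presses on something with over 40 N, if the wrist force passes 120 N, or if a joint passes its speed limit or range.

## Working session

There is one attempt and no reset: what is moved stays moved. The work goes in short steps, Python scripts to look and compute and a tool call to move; the robot and the scene stay as the last step left them, time stands still between calls to the robot, and variables do not carry over. Pictures are saved under pics/ and viewed, at most 10 in all, crops included, and the job is handed in when it is done.

Besides the shell and the picture viewer there is one more tool, called after "Call:" as a command line: name --pt "numbers of a row" for each row, then --argument value for the rest. jog_arm: Moves the arm, as the interface text tells. Its arguments: {"type":"object","properties":{"motion":{"type":"array"},"grip_force":{"type":"number"}},"required":["motion"]}

```bash
mkdir -p pics
cat > h.py <<'E'
import numpy as np, cv2
from station import bot
from scipy.spatial.transform import Rotation as R
def quat(q): return R.from_quat([q[1],q[2],q[3],q[0]])
def Tcam(p,o):
    if 'T' in p: return np.array(p['T'])
    T=np.eye(4); T[:3,:3]=quat(o['tool_rot']).as_matrix(); T[:3,3]=o['eef_pos']
    return T@np.array(p['tool_from_camera'])
def pos(p,T,xy,z):
    u=cv2.undistortPoints(np.array([[xy]],float),np.array(p['camera_matrix']),np.array(p['distortion']))[0,0]
    d=T[:3,:3]@[u[0],u[1],1]; return T[:3,3]+d*(z-T[2,3])/d[2]
def save(p,n): cv2.imwrite('pics/'+n,p['pixels'][:,:,::-1])
E
python3 - <<'E'
from h import *
o=bot.get_obs(); print(o)
for c in ['top','side']:
    p=bot.read_camera(c); T=Tcam(p,o); save(p,c+'1.png'); print(c,T[:3,3].round(3))
    for n,z in [('clicker_a',.017),('clicker_a_key',.04),('tray',0),('mouse',0),('drops_a',0),('drops_d',0),('contact_case',0)]:
        for f in (bot.tip_of,bot.spot_in):
            print(n,f.__name__,[(round(d['score'],2),np.round(d['xy'],1).tolist(),pos(p,T,d['xy'],z)[:2].round(3).tolist()) for d in f(n,p)[:4]])
E
```

```text
{'t': 0.0, 'q': array([-1.40714005,  0.47783398,  0.0223668 ,  1.55643892, -0.01146312,
        1.10930795, -0.08313421]), 'joint_vel': array([-2.11809296e-04, -4.40752997e-04, -8.16327648e-04, -1.26371797e-05,
        7.32357539e-04,  1.15679377e-03,  6.88701227e-04]), 'joint_torque': array([-1.15136675e-05, -5.96422112e+01,  1.60758309e+00, -2.81201541e+01,
        1.23773224e-02,  9.23573185e-03,  1.35836976e-05]), 'eef_pos': array([0.1810687 , 0.64964936, 0.23030884]), 'tool_rot': array([-3.38332650e-05,  1.35470294e-01,  9.90780972e-01, -9.29320913e-04]), 'contact_force': array([ 0.19406677, -0.12380875, -0.43231642]), 'torque': array([-0.01086605, -0.00857629, -0.02588248]), 'grasp_force': 0.0, 'gripper_width': 1.002189632998365}
top [0.417 0.042 1.254]
clicker_a call [(0.87, [249.5, 282.6], [0.495, 0.254]), (0.77, [202.1, 293.8], [0.466, 0.382]), (0.64, [300.8, 281.6], [0.497, 0.117])]
clicker_a call [(0.84, [198.8, 295.5], [0.461, 0.391]), (0.81, [249.1, 283.5], [0.493, 0.255]), (0.56, [300.5, 283.7], [0.491, 0.118])]
clicker_a_key call [(0.49, [250.0, 278.6], [0.504, 0.249])
[... 1353 characters left out ...]
0.61, [267.6, 275.8], [0.46, -0.025])]
drops_a call [(0.74, [380.1, 288.5], [0.707, -0.058]), (0.65, [346.6, 283.0], [0.635, -0.043]), (0.63, [338.4, 311.1], [0.616, -0.131]), (0.6, [293.1, 233.2], [0.506, 0.143])]
drops_a call [(0.56, [341.1, 304.8], [0.622, -0.112]), (0.54, [381.5, 279.7], [0.713, -0.028])]
drops_d call [(0.74, [380.1, 288.5], [0.707, -0.058]), (0.65, [346.6, 283.0], [0.635, -0.043]), (0.63, [338.4, 311.1], [0.616, -0.131]), (0.6, [293.1, 233.2], [0.506, 0.143])]
drops_d call [(0.56, [341.1, 304.8], [0.622, -0.112]), (0.54, [381.5, 279.7], [0.713, -0.028])]
contact_case call [(0.77, [343.1, 283.1], [0.627, -0.043])]
contact_case call [(0.5, [340.3, 299.6], [0.62, -0.096])]
```

Run:
```python
from h import *
im=cv2.imread('pics/top1.png'); cv2.imwrite('pics/topc.png',cv2.resize(im[180:350,160:520],None,fx=2.2,fy=2.2,interpolation=cv2.INTER_CUBIC))
```

```text
(no output)
```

View pics/topc.png

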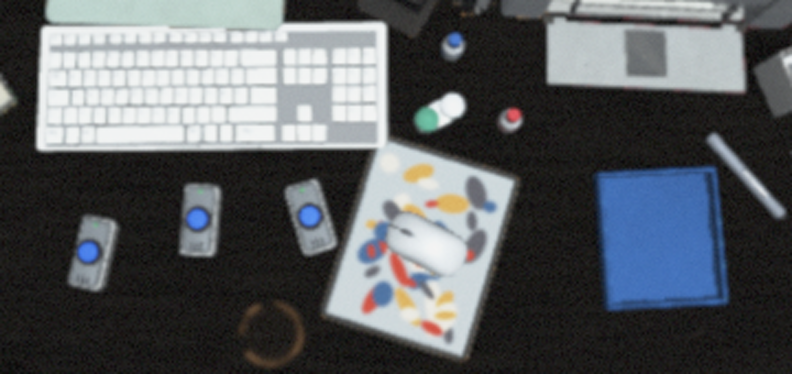

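View pics/side1.png

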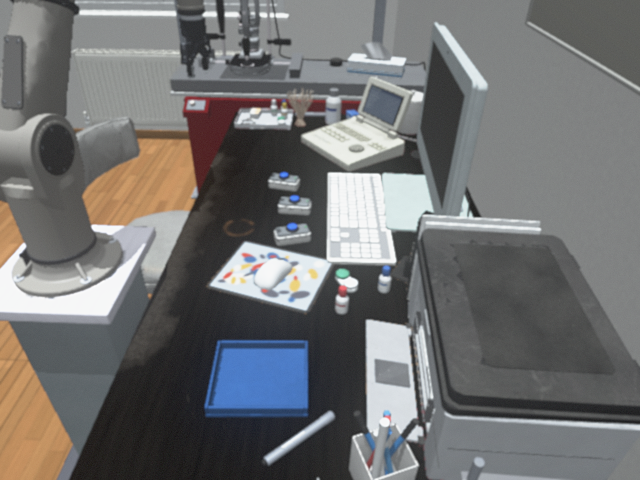

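The top crop shows the three clickers with blue keys at full-image pixels ≈(200,294), (250,279) and (301,278). Their long axes run roughly along world x. The mouse pad lies right of the third one, and the empty tray is at ≈(460,288). The side view agrees.

Run:
```python
from h import *
o=bot.get_obs()
for c,ks in (('top',[(200,294),(250,279),(301,278)]),('side',[(284,175),(295,199),(293,228)])):
    p=bot.read_camera(c);T=Tcam(p,o);im=p['pixels'].astype(int)
    m=((im[...,2]-im[...,0]>60)).astype(np.uint8)
    n,l,s,ce=cv2.connectedComponentsWithStats(m)
    for k in ks:
        i=min(range(1,n),key=lambda i:np.hypot(*(ce[i]-k))+(s[i,4]<5)*99)
        w=pos(p,T,ce[i],.041); print(c,ce[i].round(1),s[i,4],w.round(4))
        if c=='top':
            y,x=np.round(ce[i]).astype(int)[::-1]; g=(im[...,0]>75).astype(np.uint8); w_=np.zeros_like(g); w_[y-19:y+20,x-13:x+14]=1
            pts=np.argwhere((g|m)&w_)[:,::-1]; wp=np.array([pos(p,T,q,.034)[:2] for q in pts])
            cv=np.linalg.eigh(np.cov(wp.T)); v=cv[1][:,1]; v=v*np.sign(v[0]); print('  box c',wp.mean(0).round(3),'yaw',np.degrees(np.arctan2(v[1],v[0])).round(1),len(pts),np.sqrt(cv[0]*12).round(3))
    if c=='top':
        n,l,s,ce=cv2.connectedComponentsWithStats(m);i=1+np.argmax([np.hypot(*(ce[j]-(460,288)))<25 and s[j,4] for j in range(1,n)])
        pts=np.argwhere(l==i)[:,::-1].astype(np.float32); r=cv2.boxPoints(cv2.minAreaRect(pts)); print('tray',[pos(p,T,q,.02)[:2].round(3).tolist() for q in r])
```

```text
top [199.6 294.1] 77 [0.4639 0.3821 0.041 ]
  box c [0.463 0.378] yaw -11.6 528 [0.045 0.088]
top [249.3 279. ] 76 [0.5028 0.2508 0.041 ]
  box c [0.501 0.248] yaw -4.1 535 [0.045 0.088]
top [300.4 277.8] 77 [0.5053 0.1166 0.041 ]
  box c [0.504 0.116] yaw 17.2 538 [0.044 0.087]
tray [[0.556, -0.231], [0.566, -0.379], [0.397, -0.383], [0.388, -0.238]]
side [283.7 174.3] 46 [0.465  0.3799 0.041 ]
side [294.1 197.7] 54 [0.5028 0.2493 0.041 ]
side [291.8 225.9] 65 [0.5054 0.115  0.041 ]
```

```bash
cat >> h.py <<'E'
def go(xyz,yaw=None):
    o=bot.get_obs();r=quat(o['tool_rot']);M=r.as_matrix()
    s=M.T@(np.array(xyz)-o['eef_pos'])*1000
    out=s.round(1)
    y0=np.degrees(np.arctan2(-M[1,0],-M[0,0])); t=np.zeros(3)
    if yaw is not None:
        f=R.from_euler('z',yaw,degrees=True).as_matrix()@np.array([[-1,0,0],[0,1,0],[0,0,-1.]])
        t=R.from_matrix(M.T@f).as_rotvec()
    print('t',round(o['t'],2),'pos',o['eef_pos'].round(4),'yaw',y0.round(2),'F',o['contact_force'].round(2),'-> turn',t.round(4),'shift',out)
E
python3 -c "
from h import *
go((.464,.381,.09),-11.6)"
```

```text
t 1.6 pos [0.1812 0.6502 0.2313] yaw -15.58 F [ 0.46 -0.51  0.1 ] -> turn [-0.0001  0.     -0.0694] shift [-344.7 -183.4  141.3]
```

Call:
jog_arm --pt "0 0 -0.07 -345 -183 60 0" --pt "0 0 -0.07 -345 -183 60 0" --pt "0 0 -0.07 -345 -183 60 0" --pt "0 0 -0.07 -345 -183 60 0" --pt "0 0 -0.07 -345 -183 60 0" --pt "0 0 -0.07 -345 -183 60 0" --pt "0 0 -0.07 -345 -183 141 0" --pt "0 0 -0.07 -345 -183 141 0" --pt "0 0 -0.07 -345 -183 141 0" --pt "0 0 -0.07 -345 -183 141 0" --grip_force 30

```text
t: 2.85
eef_pos: [0.4648, 0.3825, 0.0915]
tool_rot: [0.001, 0.1, 0.995, 0.001]
contact_force: [-0.1, 0.2, 0.7]
gripper_width: -0.001
grasp_force: 0.0
```

```bash
python3 -c "
from h import *
o=bot.get_obs();p=bot.read_camera('wrist');save(p,'w1.png');T=Tcam(p,o)
for f in (bot.tip_of,bot.spot_in):
  print([(d['score'],np.round(d['xy']),pos(p,T,d['xy'],.04).round(4)) for d in f('clicker_a_key',p)[:3]])
go((.464,.381,.047),-11.6)"
```

```text
[(0.56, array([136., 348.]), array([0.4928, 0.2645, 0.04  ]))]
[(0.76, array([119., 368.]), array([0.5039, 0.249 , 0.04  ])), (0.54, array([322., 267.]), array([0.4652, 0.3808, 0.04  ]))]
t 3.0 pos [0.4648 0.3826 0.0919] yaw -11.51 F [ 0.32 -0.71 -0.24] -> turn [0.0025 0.0013 0.0016] shift [ 0.5 -1.9 44.9]
```

View pics/w1.png

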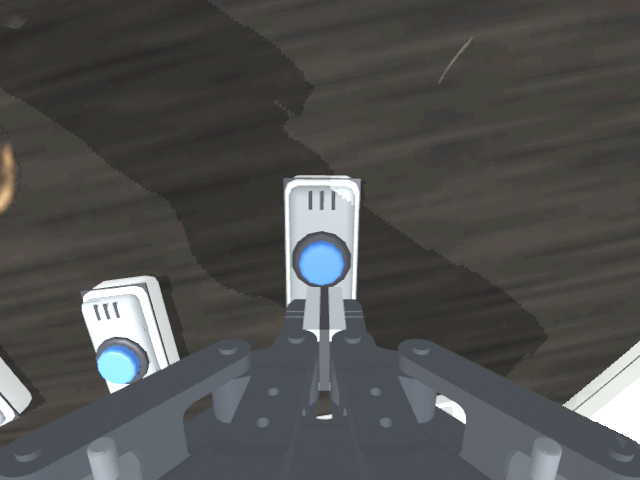

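The wrist view shows the left clicker's key at (322,262), lined up with the fingers and with the box axis parallel to the tool. I'll descend in small steps.

Call:
jog_arm --pt "0 0 0 0 -2 30 0" --pt "0 0 0 0 -2 42 0" --pt "0 0 0 0 -2 44 0" --pt "0 0 0 0 -2 46 0" --pt "0 0 0 0 -2 46 0" --pt "0 0 0 0 -2 46 0"

```text
t: 3.75
eef_pos: [0.4643, 0.3796, 0.0448]
tool_rot: [0.0, 0.101, 0.995, 0.0]
contact_force: [-0.1, -0.2, -0.3]
gripper_width: 0.003
grasp_force: 0.0
```

Call:
jog_arm --pt "0 0 0 0 0 1 0" --pt "0 0 0 0 0 1 0"

```text
t: 4.0
eef_pos: [0.464, 0.3793, 0.0433]
tool_rot: [-0.0, 0.101, 0.995, -0.0]
contact_force: [-0.9, 1.4, 0.1]
gripper_width: 0.002
grasp_force: 0.0
```

Call:
jog_arm --pt "0 0 0 0 0 1 0" --pt "0 0 0 0 0 1 0"

```text
t: 4.25
eef_pos: [0.4641, 0.3794, 0.0424]
tool_rot: [0.0, 0.101, 0.995, 0.0]
contact_force: [-1.3, -0.7, 2.2]
gripper_width: 0.001
grasp_force: 1.4
```

Call:
jog_arm --pt "0 0 0 0 0 1 0" --pt "0 0 0 0 0 1 0"

```text
t: 4.5
eef_pos: [0.4641, 0.3794, 0.0414]
tool_rot: [0.0, 0.101, 0.995, 0.0]
contact_force: [-1.5, -0.6, 4.8]
gripper_width: -0.003
grasp_force: 2.1
```

Call:
jog_arm --pt "0 0 0 0 0 0.5 0" --pt "0 0 0 0 0 0.5 0"

```text
t: 4.75
eef_pos: [0.4641, 0.3794, 0.0408]
tool_rot: [0.0, 0.101, 0.995, 0.0]
contact_force: [-0.5, -0.4, 4.0]
gripper_width: -0.005
grasp_force: 2.0
```

Call:
jog_arm --pt "0 0 0 0 0 0.5 0" --pt "0 0 0 0 0 0.5 0"

```text
t: 5.0
eef_pos: [0.4641, 0.3794, 0.0402]
tool_rot: [0.0, 0.101, 0.995, 0.0]
contact_force: [-0.7, 0.2, 3.5]
gripper_width: -0.002
grasp_force: 1.5
```

Call:
jog_arm --pt "0 0 0 0 0 1 0" --pt "0 0 0 0 0 1 0"

```text
t: 5.25
eef_pos: [0.4641, 0.3794, 0.0391]
tool_rot: [0.0, 0.101, 0.995, 0.0]
contact_force: [0.1, 0.1, 2.1]
gripper_width: 0.002
grasp_force: 0.9
```

Call:
jog_arm --pt "0 0 0 0 0 1 0" --pt "0 0 0 0 0 1 0"

```text
t: 5.5
eef_pos: [0.4641, 0.3794, 0.0383]
tool_rot: [0.0, 0.101, 0.995, 0.0]
contact_force: [0.8, -0.4, 1.8]
gripper_width: 0.0
grasp_force: 1.2
```

Call:
jog_arm --pt "0 0 0 0 0 0.7 0" --pt "0 0 0 0 0 0.7 0"

```text
t: 5.75
eef_pos: [0.4641, 0.3794, 0.0377]
tool_rot: [0.0, 0.101, 0.995, 0.0]
contact_force: [0.2, -0.8, 4.2]
gripper_width: 0.0
grasp_force: 1.9
```

Call:
jog_arm --pt "0 0 0 0 0 0.5 0" --pt "0 0 0 0 0 0.5 0"

```text
t: 6.0
eef_pos: [0.464, 0.3794, 0.0372]
tool_rot: [0.0, 0.101, 0.995, 0.0]
contact_force: [-0.7, 0.3, 5.4]
gripper_width: 0.002
grasp_force: 2.6
```

Left: the force peaked at about 4.5 N, dropped, and rose again, so it clicked and is a good button. Next is the middle one.

```bash
python3 -c "
from h import *
go((.503,.250,.046),-4.1)"
```

```text
t 6.0 pos [0.464  0.3794 0.0372] yaw -11.56 F [-0.74  0.31  5.41] -> turn [ 1.000e-04  0.000e+00 -1.302e-01] shift [ -64.1 -119.    -8.8]
```

Call:
jog_arm --pt "0 0 0 0 0 -20 0" --pt "0 0 0 0 0 -48 0" --pt "0 0 -0.13 -64 -119 -48 0" --pt "0 0 -0.13 -64 -119 -48 0" --pt "0 0 -0.13 -64 -119 -48 0" --pt "0 0 -0.13 -64 -119 -20 0" --pt "0 0 -0.13 -64 -119 -10 0" --pt "0 0 -0.13 -64 -119 -8 0" --pt "0 0 -0.13 -64 -119 -8 0"

```text
t: 7.12
eef_pos: [0.5029, 0.2507, 0.0456]
tool_rot: [0.0, 0.035, 0.999, 0.0]
contact_force: [0.3, 0.3, -0.8]
gripper_width: -0.001
grasp_force: 0.0
```

Call:
jog_arm --pt "0 0 0 0 0 1 0" --pt "0 0 0 0 0 1 0"

```text
t: 7.38
eef_pos: [0.503, 0.2502, 0.0445]
tool_rot: [0.0, 0.036, 0.999, 0.0]
contact_force: [-0.6, -0.5, 0.8]
gripper_width: -0.002
grasp_force: 0.0
```

Call:
jog_arm --pt "0 0 0 0 0 1 0" --pt "0 0 0 0 0 1 0"

```text
t: 7.62
eef_pos: [0.5029, 0.25, 0.0431]
tool_rot: [0.0, 0.036, 0.999, 0.0]
contact_force: [0.7, 0.6, 0.1]
gripper_width: 0.001
grasp_force: 0.1
```

Call:
jog_arm --pt "0 0 0 0 0 1 0" --pt "0 0 0 0 0 1 0"

```text
t: 7.88
eef_pos: [0.503, 0.25, 0.0422]
tool_rot: [0.0, 0.036, 0.999, 0.0]
contact_force: [-0.2, -0.1, 3.3]
gripper_width: -0.001
grasp_force: 1.2
```

Call:
jog_arm --pt "0 0 0 0 0 0.5 0" --pt "0 0 0 0 0 0.5 0"

```text
t: 8.12
eef_pos: [0.503, 0.25, 0.0417]
tool_rot: [0.0, 0.036, 0.999, 0.0]
contact_force: [-0.3, -0.3, 3.6]
gripper_width: 0.001
grasp_force: 1.5
```

Call:
jog_arm --pt "0 0 0 0 0 0.5 0" --pt "0 0 0 0 0 0.5 0"

```text
t: 8.38
eef_pos: [0.503, 0.25, 0.0412]
tool_rot: [0.0, 0.036, 0.999, 0.0]
contact_force: [0.5, -0.9, 2.9]
gripper_width: -0.003
grasp_force: 1.6
```

Call:
jog_arm --pt "0 0 0 0 0 0.5 0" --pt "0 0 0 0 0 0.5 0"

```text
t: 8.62
eef_pos: [0.503, 0.25, 0.0406]
tool_rot: [0.0, 0.036, 0.999, 0.0]
contact_force: [0.6, 0.3, 2.0]
gripper_width: -0.001
grasp_force: 1.4
```

Call:
jog_arm --pt "0 0 0 0 0 1 0" --pt "0 0 0 0 0 1 0"

```text
t: 8.88
eef_pos: [0.5029, 0.25, 0.0394]
tool_rot: [0.0, 0.036, 0.999, 0.0]
contact_force: [1.5, 0.5, 0.7]
gripper_width: 0.002
grasp_force: 0.7
```

Call:
jog_arm --pt "0 0 0 0 0 1 0" --pt "0 0 0 0 0 1 0"

```text
t: 9.12
eef_pos: [0.5029, 0.25, 0.0385]
tool_rot: [0.0, 0.036, 0.999, 0.0]
contact_force: [0.7, -0.3, 1.2]
gripper_width: 0.002
grasp_force: 0.7
```

Call:
jog_arm --pt "0 0 0 0 0 0.7 0" --pt "0 0 0 0 0 0.7 0"

```text
t: 9.38
eef_pos: [0.5029, 0.25, 0.0379]
tool_rot: [0.0, 0.036, 0.999, 0.0]
contact_force: [0.7, 0.2, 1.9]
gripper_width: -0.002
grasp_force: 1.1
```

Call:
jog_arm --pt "0 0 0 0 0 0.6 0" --pt "0 0 0 0 0 0.6 0"

```text
t: 9.62
eef_pos: [0.5029, 0.25, 0.0374]
tool_rot: [0.0, 0.036, 0.999, 0.0]
contact_force: [0.1, -0.1, 3.1]
gripper_width: 0.002
grasp_force: 1.8
```

```bash
python3 -c "
from h import *
go((.505,.116,.046),17.2)"
```

```text
t 9.62 pos [0.5029 0.25   0.0374] yaw -4.12 F [ 0.09 -0.11  3.07] -> turn [ 1.00e-04  1.00e-04 -3.72e-01] shift [ -11.7 -133.5   -8.6]
```

Middle: peaked at about 3.6 N, clicked, good. Next is the right one.

Call:
jog_arm --pt "0 0 0 0 0 -20 0" --pt "0 0 0 0 0 -48 0" --pt "0 0 -0.372 -12 -133 -48 0" --pt "0 0 -0.372 -12 -133 -48 0" --pt "0 0 -0.372 -12 -133 -48 0" --pt "0 0 -0.372 -12 -133 -48 0" --pt "0 0 -0.372 -12 -133 -20 0" --pt "0 0 -0.372 -12 -133 -9 0" --pt "0 0 -0.372 -12 -133 -7 0" --pt "0 0 -0.372 -12 -133 -7 0"

```text
t: 10.88
eef_pos: [0.5054, 0.1172, 0.0445]
tool_rot: [0.0, -0.15, 0.989, 0.0]
contact_force: [-0.2, 0.6, 0.3]
gripper_width: -0.002
grasp_force: 0.0
```

Call:
jog_arm --pt "0 0 0 0 0 1 0" --pt "0 0 0 0 0 1 0"

```text
t: 11.12
eef_pos: [0.5055, 0.1165, 0.0437]
tool_rot: [0.0, -0.149, 0.989, 0.0]
contact_force: [-0.8, -0.6, 0.4]
gripper_width: 0.002
grasp_force: 0.0
```

Call:
jog_arm --pt "0 0 0 0 0 1 0" --pt "0 0 0 0 0 1 0"

```text
t: 11.38
eef_pos: [0.5056, 0.1165, 0.0427]
tool_rot: [0.0, -0.149, 0.989, 0.0]
contact_force: [-0.7, -0.4, 4.0]
gripper_width: 0.001
grasp_force: 2.1
```

Call:
jog_arm --pt "0 0 0 0 0 0.5 0" --pt "0 0 0 0 0 0.5 0"

```text
t: 11.62
eef_pos: [0.5056, 0.1165, 0.0422]
tool_rot: [0.0, -0.149, 0.989, 0.0]
contact_force: [-1.4, -0.2, 7.1]
gripper_width: 0.003
grasp_force: 3.3
```

Call:
jog_arm --pt "0 0 0 0 0 0.5 0" --pt "0 0 0 0 0 0.5 0"

```text
t: 11.88
eef_pos: [0.5057, 0.1165, 0.0418]
tool_rot: [0.0, -0.149, 0.989, 0.0]
contact_force: [-1.7, 0.4, 7.7]
gripper_width: 0.002
grasp_force: 3.9
```

Call:
jog_arm --pt "0 0 0 0 0 0.5 0" --pt "0 0 0 0 0 0.5 0"

```text
t: 12.12
eef_pos: [0.5057, 0.1165, 0.0414]
tool_rot: [0.0, -0.149, 0.989, 0.0]
contact_force: [-1.6, -1.3, 8.5]
gripper_width: 0.003
grasp_force: 4.2
```

Call:
jog_arm --pt "0 0 0 0 0 0.5 0" --pt "0 0 0 0 0 0.5 0"

```text
t: 12.38
eef_pos: [0.5057, 0.1165, 0.0409]
tool_rot: [0.0, -0.149, 0.989, 0.0]
contact_force: [-1.6, -0.5, 9.4]
gripper_width: 0.001
grasp_force: 4.1
```

Call:
jog_arm --pt "0 0 0 0 0 0.7 0" --pt "0 0 0 0 0 0.7 0"

```text
t: 12.62
eef_pos: [0.5057, 0.1165, 0.0401]
tool_rot: [0.0, -0.149, 0.989, 0.0]
contact_force: [-1.3, -0.2, 6.5]
gripper_width: 0.0
grasp_force: 3.2
```

Call:
jog_arm --pt "0 0 0 0 0 0.5 0" --pt "0 0 0 0 0 0.5 0"

```text
t: 12.88
eef_pos: [0.5057, 0.1165, 0.0394]
tool_rot: [0.0, -0.149, 0.989, 0.0]
contact_force: [0.2, -0.4, 4.4]
gripper_width: -0.0
grasp_force: 2.4
```

Call:
jog_arm --pt "0 0 0 0 0 0.5 0" --pt "0 0 0 0 0 0.5 0"

```text
t: 13.12
eef_pos: [0.5056, 0.1165, 0.0387]
tool_rot: [0.0, -0.149, 0.989, 0.0]
contact_force: [0.4, 0.6, 3.9]
gripper_width: -0.0
grasp_force: 2.3
```

Call:
jog_arm --pt "0 0 0 0 0 0.4 0" --pt "0 0 0 0 0 0.4 0"

```text
t: 13.38
eef_pos: [0.5056, 0.1165, 0.0383]
tool_rot: [0.0, -0.15, 0.989, 0.0]
contact_force: [0.6, -0.1, 6.2]
gripper_width: -0.0
grasp_force: 2.7
```

Call:
jog_arm --pt "0 0 0 0 0 0.4 0" --pt "0 0 0 0 0 0.4 0"

```text
t: 13.62
eef_pos: [0.5056, 0.1165, 0.038]
tool_rot: [0.0, -0.149, 0.989, 0.0]
contact_force: [1.0, -1.3, 7.2]
gripper_width: 0.003
grasp_force: 3.2
```

```bash
python3 -c "
from h import *
go((.505,.1165,.013),17.2)"
```

```text
t 13.62 pos [0.5056 0.1165 0.038 ] yaw 17.2 F [ 1.04 -1.27  7.22] -> turn [ 0.      0.0006 -0.0001] shift [ 0.6  0.2 25. ]
```

Right: peaked at about 9.4 N, clicked, so this is the stiff one. I'll lift, open the fingers and check alignment.

Call:
jog_arm --pt "0 0 0 0 0 -20 0" --pt "0 0 0 0 0 -60 66" --pt "0 0 0 0 0 -60 66" --pt "0 0 0 0 0 -60 66" --pt "0 0 0 0 0 -60 66" --pt "0 0 0 0 0 -60 66" --grip_force 30

```text
t: 14.38
eef_pos: [0.5046, 0.1162, 0.0969]
tool_rot: [-0.001, -0.15, 0.989, -0.0]
contact_force: [-0.1, -0.7, -0.1]
gripper_width: 0.769
grasp_force: 0.0
```

```bash
python3 -c "
from h import *
go((.5055,.1165,.006),17.2)
p=bot.read_camera('wrist');save(p,'w2.png');print(bot.get_obs()['gripper_width'])"
```

```text
t 14.38 pos [0.5046 0.1162 0.0969] yaw 17.2 F [-0.15 -0.71 -0.09] -> turn [-0.     -0.0019 -0.    ] shift [-1.1  0.  90.9]
0.7732451499794802
```

View pics/w2.png

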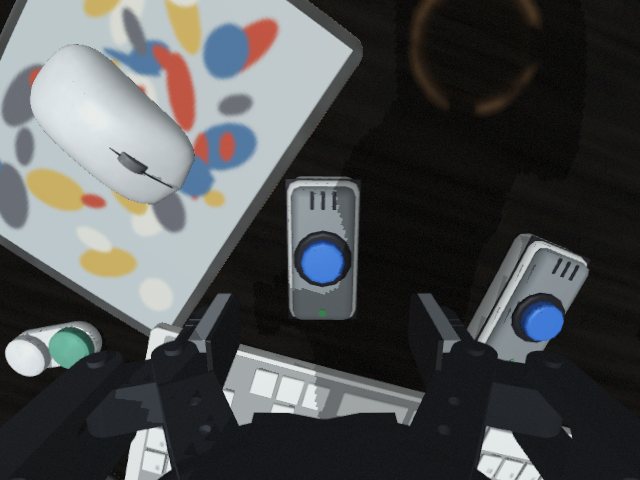

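The wrist view shows the stiff clicker centred between the fingers (key at (323,262)), upright in the image and clear of the pad. I'll grasp it.

Call:
jog_arm --pt "0 0 0 -1 0 40 58" --pt "0 0 0 -1 0 70 58" --pt "0 0 0 -1 0 85 58" --pt "0 0 0 -1 0 91 58" --pt "0 0 0 -1 0 91 58" --pt "0 0 0 -1 0 91 36" --pt "0 0 0 -1 0 91 36" --pt "0 0 0 -1 0 91 36" --pt "0 0 0 -1 0 91 36" --pt "0 0 0 -1 0 91 36" --grip_force 30

```text
t: 15.68
eef_pos: [0.5071, 0.117, 0.0078]
tool_rot: [0.001, -0.149, 0.989, 0.0]
contact_force: [-1.6, -0.4, 6.4]
gripper_width: 0.488
grasp_force: 31.9
```

Call:
jog_arm --pt "0 0 0 0 0 0 36" --pt "0 0 0 0 0 -5 36" --pt "0 0 0 0 0 -20 36" --pt "0 0 0 0 0 -60 36" --pt "0 0 0 0 0 -110 36" --pt "0 0 0 0 0 -150 36" --pt "0 0 0 0 0 -150 36" --pt "0 0 0 0 0 -150 36"

```text
t: 16.68
eef_pos: [0.5055, 0.1165, 0.1566]
tool_rot: [-0.0, -0.15, 0.989, -0.0]
contact_force: [-0.0, -0.8, -1.9]
gripper_width: 0.485
grasp_force: 31.1
```

```bash
python3 -c "
from h import *
go((.477,-.308,.155),-4)
p=bot.read_camera('wrist');save(p,'w3.png');print(bot.get_obs()['gripper_width'])"
```

```text
t 16.68 pos [0.5055 0.1165 0.1566] yaw 17.2 F [-0.   -0.8  -1.88] -> turn [-1.0e-04 -7.0e-04  3.7e-01] shift [ 152.8 -397.1    1.7]
0.48188050650580344
```

View pics/w3.png

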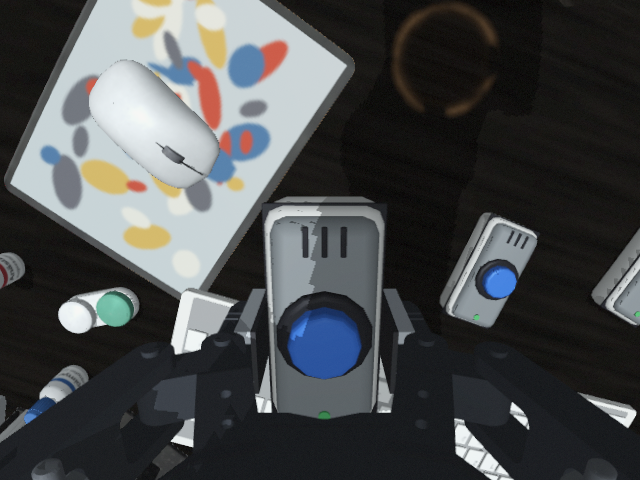

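The stiff clicker is held level between the fingers, and its neighbours are undisturbed. Now to the tray.

Call:
jog_arm --pt "0 0 0.05 20 -50 0 36" --pt "0 0 0.1 40 -105 0 36" --pt "0 0 0.15 62 -160 0 36" --pt "0 0 0.2 85 -215 0 36" --pt "0 0 0.26 108 -270 0 36" --pt "0 0 0.32 128 -325 0 36" --pt "0 0 0.37 142 -365 0 36" --pt "0 0 0.37 153 -397 2 36" --pt "0 0 0.37 153 -397 2 36" --pt "0 0 0.37 153 -397 2 36"

```text
t: 17.98
eef_pos: [0.4769, -0.3065, 0.1534]
tool_rot: [-0.001, 0.035, 0.999, 0.001]
contact_force: [-0.4, 0.2, -1.3]
gripper_width: 0.489
grasp_force: 31.2
```

```bash
python3 -c "
from h import *
go((.477,-.308,.0145),-4)
p=bot.read_camera('wrist');save(p,'w4.png');print(bot.get_obs()['gripper_width'])"
```

```text
t 17.98 pos [ 0.4769 -0.3065  0.1534] yaw -3.97 F [-0.44  0.22 -1.35] -> turn [ 0.0015 -0.0026  0.0005] shift [ -0.6  -1.7 138.9]
0.48773646023988715
```

View pics/w4.png

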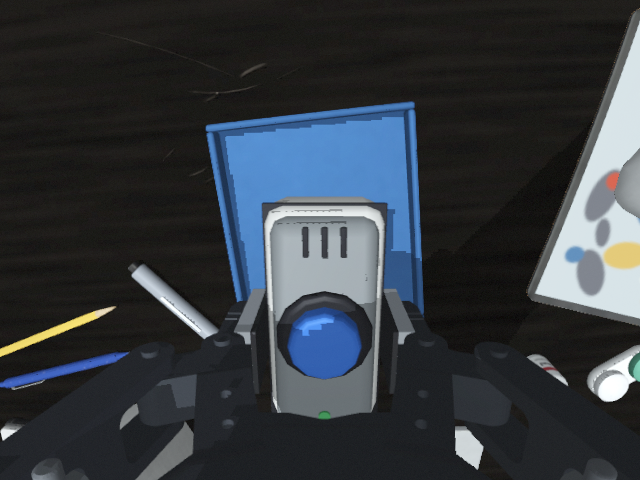

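The clicker is over the tray, whose near rim spans columns 208–414. It's centred well enough, so I'll lower it.

Call:
jog_arm --pt "0 0 0.0 0 -1 50 36" --pt "0 0 0.0 0 -1 100 36" --pt "0 0 0.0 0 -1 125 36" --pt "0 0 0.0 0 -1 135 36" --pt "0 0 0.0 0 -1 137 36" --pt "0 0 0.0 0 -1 137 36"

```text
t: 18.77
eef_pos: [0.4783, -0.3089, 0.0188]
tool_rot: [0.001, 0.035, 0.999, -0.0]
contact_force: [0.0, -0.3, -1.8]
gripper_width: 0.487
grasp_force: 31.2
```

Call:
jog_arm --pt "0 0 0 0 0 1 36" --pt "0 0 0 0 0 1 36"

```text
t: 19.02
eef_pos: [0.4777, -0.3089, 0.0174]
tool_rot: [0.0, 0.035, 0.999, -0.0]
contact_force: [-0.3, -0.0, -1.3]
gripper_width: 0.485
grasp_force: 31.2
```

Call:
jog_arm --pt "0 0 0 0 0 1 36" --pt "0 0 0 0 0 1 36"

```text
t: 19.27
eef_pos: [0.4774, -0.3087, 0.0158]
tool_rot: [0.0, 0.035, 0.999, 0.0]
contact_force: [0.8, 1.0, -1.9]
gripper_width: 0.486
grasp_force: 31.2
```

Call:
jog_arm --pt "0 0 0 0 0 1.5 36" --pt "0 0 0 0 0 1.5 36"

```text
t: 19.52
eef_pos: [0.4773, -0.3087, 0.0141]
tool_rot: [-0.0, 0.035, 0.999, 0.0]
contact_force: [-0.2, -0.5, -1.2]
gripper_width: 0.489
grasp_force: 31.2
```

Call:
jog_arm --pt "0 0 0 0 0 1 36" --pt "0 0 0 0 0 1 36"

```text
t: 19.77
eef_pos: [0.4773, -0.3087, 0.0132]
tool_rot: [-0.0, 0.035, 0.999, 0.0]
contact_force: [-0.8, -0.3, -1.1]
gripper_width: 0.484
grasp_force: 31.2
```

Call:
jog_arm --pt "0 0 0 0 0 0.5 36" --pt "0 0 0 0 0 0.5 36"

```text
t: 20.02
eef_pos: [0.4774, -0.3087, 0.0129]
tool_rot: [0.0, 0.035, 0.999, 0.0]
contact_force: [0.2, 0.9, -0.2]
gripper_width: 0.49
grasp_force: 31.5
```

Call:
jog_arm --pt "0 0 0 0 0 0.5 36" --pt "0 0 0 0 0 0.5 36"

```text
t: 20.27
eef_pos: [0.4774, -0.3088, 0.0128]
tool_rot: [0.0, 0.035, 0.999, 0.0]
contact_force: [-2.6, 1.3, 6.5]
gripper_width: 0.485
grasp_force: 32.2
```

Call:
jog_arm --pt "0 0 0 0 0 0 46" --pt "0 0 0 0 0 0 52" --pt "0 0 0 0 0 0 58" --pt "0 0 0 0 0 0 58" --pt "0 0 0 0 0 -20 58" --pt "0 0 0 0 0 -70 58" --pt "0 0 0 0 0 -120 58" --pt "0 0 0 0 0 -150 58" --pt "0 0 0 0 0 -150 58"

```text
t: 21.4
eef_pos: [0.4789, -0.3097, 0.1649]
tool_rot: [0.002, 0.035, 0.999, -0.001]
contact_force: [0.5, -0.4, 0.3]
gripper_width: 0.679
grasp_force: 0.0
```

Run:
```python
from h import *
o=bot.get_obs();p=bot.read_camera('side');save(p,'s2.png')
w=bot.read_camera('wrist')['pixels'][:,:,::-1]
im=p['pixels'][:,:,::-1]
cv2.imwrite('pics/f.png',np.hstack([cv2.resize(im[150:430,190:400],(390,520)),cv2.resize(w,(400,300)) if 0 else cv2.copyMakeBorder(cv2.resize(w,(400,300)),0,220,0,0,0)]))
```

```text
(no output)
```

View pics/f.png

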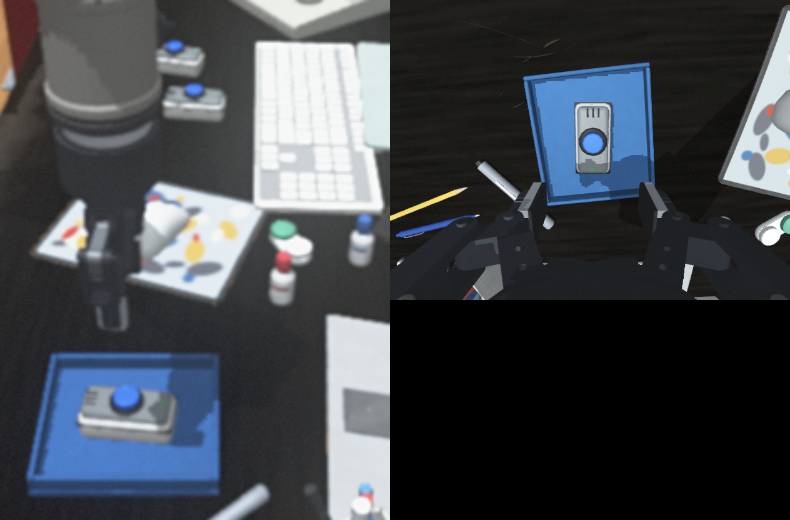

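The clicker lies flat in the tray with its key up: at (127,405) in the side half of the picture and (593,143) in the wrist half. The gripper is clear, the other two clickers still stand on the desk, and the bottles and contact case look undisturbed. I'll hand in.

```bash
python3 -c "
from station import bot
print(bot.hand_in())"
```

```text
the job is handed in; nothing more can be done
None
```

All three keys were pressed until they clicked, in the order left, middle, right. The right one was stiff: it peaked at about 9.4 N, against about 4.8 N and 3.6 N for the other two. It now lies flat in the blue tray with its key up; the job is handed in.

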